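# Release the sprung catch of the ring cabinet and open its door

## Robot

A 6-joint arm with a two-finger parallel gripper is mounted at the origin on the work surface. World frame = base frame: x ahead of the robot, y to its left, z up, the work surface at z = 0. Lengths are in m, angles in rad, forces in N, time in s.
With the tool pointing down it reaches from about 0.35 to 0.775 m from the base axis. Payload 5.5 kg.
Tool frame: the origin (TCP) lies at the very end of the fingers, on their centre line; the grasp point (between the pads) lies env.hold_point_z behind it (env.hold_point_z is the distance from the TCP to the grasp point, in m); z points along the fingers, y is the line along which they close (so a half turn about z gives the same grasp; the last joint's range is limited). The gripper opens to 85 mm and grips with 20 to 120 N. Pads are 22 mm wide; open, the fingers measure 114 mm over their backs; the gripper's body (76 mm by 85 mm) begins 54 mm behind the grasp point. The pads swing forward as they close: fully open they stand 13 mm farther back than shut.
Start: joints at [-1.332, 0.313, 0.046, 1.304, 0, 1.431], TCP at [0.213, -0.534, 0.209] pointing down, gripper open.
Joint ranges: [-2.76, 2.76], [-0.86, 1.69], [-1.03, 1.26], [-2.2, 2.34], [-1.47, 1.5], [-3.14, 3.14]. Speed limits (rad/s): [2.57, 2.57, 3.14, 3.14, 3.14, 3.14].

## Interface

Orientations are given as a unit quaternion [w, x, y, z].
In Python, from workcell import env gives the robot as it stands.
- The arm moves only by the tool carry_out, never from a script. Its argument "steps" is a list of rows, each a list of 3 entries, a list of its own where there are three numbers: the turn, a rotation vector about the tool's x, y, z in degrees, then the shift along the tool's x, y, z in cm, then the closure in counts, from 0 (fully open) to 255 (shut). A call has exactly 8 rows; each row is the pose to reach, as a shift and turn from the pose commanded when the call began, along the tool's axes at that moment; what a row does not reach only later rows make up. A row lasts 1/8 s, in which the tool goes at most 62.5 mm and 10.7 degrees, less where a joint would pass 70% of its speed; a pose out of reach is approached as far as the arm can. A call with a gripper value outside its range is refused whole. The fingers move at their own pace and stop on an object; "force" is the grip in N (left out, the last holds). Time passes only in rows, so rows that repeat a pose let the fingers close, or fill a call up. It gives the time, the measured TCP pose, the force, the opening and the grip force at its end, in the units of the state.
- env.get_state(): the state, without advancing time (a new reading comes with each control period).
- env.read_camera(name): name is "side" or "top" or "wrist"; returns (picture, depth): 400x640x3 uint8, red, green, blue; 400x640 float32, m along the optical axis (not along the pixel's ray), 0 where there is no reading.
- env.get_calibration(name): a dict with "fx", "fy", "cx", "cy" (pixels), "D" ([k1, k2, p1, p2, k3] as OpenCV has them; the pictures are not rectified), "origin" and "orientation" of the camera in the world. Camera axes: x right, y up, looking along -z (the intrinsics and any distortion apply to the point x, -y, -z); pixel columns grow to the right and rows downward; lengths in m; the calibration is good to about 2 mm. A picture is of the moment at which its call begins: read the wrist's pose just before it. get_calibration takes no time and is no camera call; for the wrist camera it gives the pose at the moment of the call.
- env.hand_in(): hands the job in; it is judged then, once.
The state is a dict: "clock": time; "joint_pos": joint angles; "qvel": joint speeds; "tau": joint torques, N m; "tcp_pos": TCP position; "orientation": TCP orientation; "wrist_force": force on the tool from outside, world axes, zero at the start; "ft_torque": the same for the moment, N m; "finger_gap": finger opening in m; "grip_force": force on a finger pad.
Only numpy, scipy, OpenCV 4.12 (cv2) and the standard library are available. Lean on these libraries where they do the work, as an engineer would, in place of code of your own. Each camera call takes 0.05 s, during which the arm holds its last target. There are 200 camera calls.

## Task

Take the brass pusher with the pale wooden handle out of its stand, put its rod down through the narrow yellow-edged slot in the top of the green cabinet and gently press the sprung catch just far enough that the door jumps ajar, without forcing anything. Then swing the door wide open, about square to the cabinet, and put the pusher back upright in its hole in the stand, fully home. Leave everything else undisturbed.

Things in the scene. Friction and masses are not known exactly. Their poses are not given: they have to be found in the camera images.
- cabinet: Green steel cabinet with a ring tray inside, 180 (x) x 220 (y) x 130 (z) mm, fixed; origin at the centre of its underside, front (door) towards its -x, at x = -90 mm. Its slot is in the top near the door's free edge. The cabinet, its door and its catch are harmed by more than 15 N.
- slot (a point): Centre of the slot, at the level of the cabinet's top face (cabinet -65, +65, 130 mm); axes as the cabinet. 14 mm (cabinet x) by 30 mm (cabinet y), through a 5 mm thick top, yellow painted border; too narrow for a finger. Under it lies the catch's flat brass pad, 24 (x) x 34 (y) mm, untracked: its top is 6 to 34 mm below the top face, different each time, so feel for it.
- door (a joint): Door angle, rad: 0 shut, grows as it swings out to the cabinet's -x, 1.7 at most. Panel 12 mm thick, 220 wide, 130 high, level with the cabinet's top, in front of it; upright hinge at its -y edge. Freed, it is thrown ajar by a spring plunger to about 0.15 to 0.35 rad and stays. Stiff damped hinge: it stays where left; 0.5 to 2 N swings it.
- catch_guide (a point): Post inside the cabinet (5, 65, 80 mm) on which the sprung catch slides straight up and down: a steel hook whose upturned tooth stands in a staple on the door and holds it shut. Its brass pad takes about 5 N at first touch, 8 N when the tooth clears the staple 6 to 7.5 mm further down; 9.5 mm below first touch is a hard stop where force climbs at once. Let go, it springs up.
- staple (a point): Middle of the steel staple on the door's back (door frame 22, 175, 89 mm), moves with the door. It stands 12 mm out of the back between 155 and 195 mm from the hinge, 86 to 92 mm up; elsewhere the back is flat.
- knob (a point): End of the black knob on the door's front, 190 mm from the hinge, 60 mm up, standing 35 mm out of the face.
- door_hinge (a point): On the door's hinge line at its top edge (130 mm above the bench), at the front face of the door. Moves with the door: y points along the door from the hinge to its free edge, x from the front face to the back face (back face at x = 12 mm). At door angle 0 its axes are those of the cabinet; the angle turns it counter-clockwise seen from above.
- door_edge (a point): Top corner of the door's free edge on its back face (door frame 12, 220, 130 mm).
- stand: Dark wooden tool stand, 60 (x) x 150 (y) x 65 (z) mm, fixed; origin at the centre of its underside. Two square holes, 14 mm wide with a 2 mm chamfer, 62 mm deep, at local y = +40 and -40 mm; each holds one tool, and which is where varies.
- stand_hole0 (a point): Centre of the mouth of the hole at stand y = +40 mm, in the stand's top face.
- stand_hole1 (a point): Centre of the mouth of the hole at stand y = -40 mm, in the stand's top face.
- pusher: Pusher, 136 mm long, 120 g, upright: brass rod 8 mm in diameter and 60 mm long, brass ferrule 22 mm in diameter from z = 60 to 68 mm, pale wooden handle 24 x 24 mm from z = 66 to 136 mm. Origin at the centre of the rod's tip, z up along the handle, x and y square to the handle's flats. In the stand, the underside of the ferrule rests on the stand's top, so the tip is 60 mm below it.
- scriber: Scriber in the other hole of the stand: same size and 24 mm handle as the pusher, but red handle and thin steel point. Origin at its tip. Leave it.
- spray: Teal bottle, 60 mm in diameter, 160 mm high; origin at centre of its foot.
- tin: Red tin, 72 mm in diameter, 70 mm high; origin at centre of its foot.
- bowl: Terracotta bowl, 100 mm in diameter, 35 mm high; origin at centre of its foot.
- hammer: Hammer with a pale handle lying on the bench; origin under it.
- tape: Blue ring of tape, 80 mm in diameter, 20 mm high; origin at centre of its underside.
- beads: Amber jar with a metal lid, 44 mm in diameter, 40 mm high, standing on the back part of the cabinet's top; origin at centre of its foot.
There are look-alikes about, which are no part of the job. There is more than one size of the pusher; the job needs the smallest.

How it is judged:
On the way, in this order (a step that is already met when the one before it is completed fails the run):
1. the pusher presses on the catch through the slot while the door is still shut (contact force between pusher and cabinet above 3 N and value of joint door below 0.06 rad and horizontal distance between pusher and slot below 0.02 m and z of pusher in the frame of slot below -0.005 m), for 0.05 s.
2. the door has jumped ajar (value of joint door above 0.1 rad), for 0.2 s.
At the end, for the whole second after the job is handed in: The door stands open by more than 1.2 rad and is at rest; the pusher is released and at rest, upright within 0.1 rad, in a hole of the stand (tip within 8 mm of the hole's axis), fully home: the ferrule within 4 mm of the stand's top (value of joint door above 1.2 rad and (horizontal distance between pusher and stand_hole0 below 0.008 m or horizontal distance between pusher and stand_hole1 below 0.008 m) and z of pusher in the frame of stand between 0 and 0.009 m and angle between pusher's own z axis and vertical below 0.1 rad and linear speed of pusher below 0.02 m/s and velocity of joint door between -0.05 and 0.05 rad/s); the robot touches nothing.
It fails at once if the pusher, fingers or arm load the cabinet, its catch or its door with more than 15 N (contact force between any of pusher, the fingers, the arm and cabinet above 15 N).
It fails at once if another loose thing is moved by more than 20 mm (distance of any of scriber, spray, tin, bowl, hammer, tape, beads from where it was at the start of the episode above 0.02 m).
It also fails if it takes over 67 s, if anything falls off the work surface, if the arm or the gripper's body presses on something with over 40 N, if the wrist force passes 120 N, or if a joint passes its speed limit or range.

## Working session

There is one attempt and no reset: what is moved stays moved. The work goes in short steps, Python scripts to look and compute and a tool call to move; the robot and the scene stay as the last step left them, time stands still between calls to the robot, and variables do not carry over. Pictures are saved under pics/ and viewed, at most 10 in all, crops included, and the job is handed in when it is done.

Besides the shell and the picture viewer there is one more tool, called after "Request:" in YAML: its name, and indented under it one key for each argument. carry_out: Moves the arm, as the interface text tells. Its arguments: {"type":"object","properties":{"steps":{"type":"array","items":{"type":"array"}},"force":{"type":"number"}},"required":["steps"]}

```bash
mkdir -p pics
cat > h.py <<'E'
import numpy as np,cv2
from workcell import env
from scipy.spatial.transform import Rotation as R
def rot(q): return R.from_quat([q[1],q[2],q[3],q[0]]).as_matrix()
def snap(n,f):
    c=env.get_calibration(n);im,d=env.read_camera(n)
    cv2.imwrite('pics/%s.png'%f,im[:,:,::-1]);np.savez('pics/%s.npz'%f,im=im,d=d,c=np.array(c,dtype=object))
    return im,d,c
def load(f):
    z=np.load('pics/%s.npz'%f,allow_pickle=True);return z['im'],z['d'],z['c'].item()
def cloud(d,c):
    h,w=d.shape;u,v=np.meshgrid(np.arange(w),np.arange(h))
    K=np.array([[c['fx'],0,c['cx']],[0,c['fy'],c['cy']],[0,0,1.]])
    p=cv2.undistortPoints(np.stack([u,v],-1).reshape(-1,1,2).astype(np.float64),K,np.array(c['D'],float)).reshape(h,w,2)
    P=np.stack([p[...,0]*d,-p[...,1]*d,-d],-1)@rot(c['orientation']).T+np.array(c['origin'])
    P[d==0]=np.nan
    return P
def ray(u,v,c,z):
    K=np.array([[c['fx'],0,c['cx']],[0,c['fy'],c['cy']],[0,0,1.]])
    p=cv2.undistortPoints(np.array([[[u,v]]],float),K,np.array(c['D'],float))[0,0]
    r=rot(c['orientation'])@np.array([p[0],-p[1],-1]);o=np.array(c['origin'])
    return o+r*(z-o[2])/r[2]
def rel(p):
    "world point -> tool axes cm"
    s=env.get_state();return rot(s['orientation']).T@(np.array(p)-s['tcp_pos'])*100
E
python3 - <<'E'
from h import *
for n in('top','side'):
    snap(n,n+'0')
s=env.get_state();print(s,env.hold_point_z);print(rot(s['orientation']))
E
```

```text
{'clock': 0.1, 'joint_pos': array([-1.33159857e+00,  3.13964224e-01,  4.51183947e-02,  1.30361959e+00,
       -1.05619376e-06,  1.43118087e+00]), 'qvel': array([ 0.00096666, -0.00086379,  0.00178538,  0.00060061, -0.00078793,
        0.00090762]), 'tau': array([ 1.52214510e-03, -4.81727028e+01,  2.99242884e+01,  1.27405138e-02,
       -2.06587133e-04, -1.18792852e-05]), 'tcp_pos': array([ 0.21251105, -0.53376286,  0.20798649]), 'orientation': array([-8.33483358e-04,  9.82115788e-01,  1.88276081e-01, -4.20631747e-05]), 'wrist_force': array([-0.38157242, -0.45695552, -0.26214967]), 'ft_torque': array([ 0.04781884,  0.00913489, -0.02222424]), 'grip_force': 0.0, 'finger_gap': 0.08548143814987733} 0.0187
[[ 9.29104231e-01  3.69817753e-01 -3.96471777e-04]
 [ 3.69817894e-01 -9.29102845e-01  1.62131535e-03]
 [ 2.31228145e-04 -1.65299331e-03 -9.99998607e-01]]
```

View pics/top0.png

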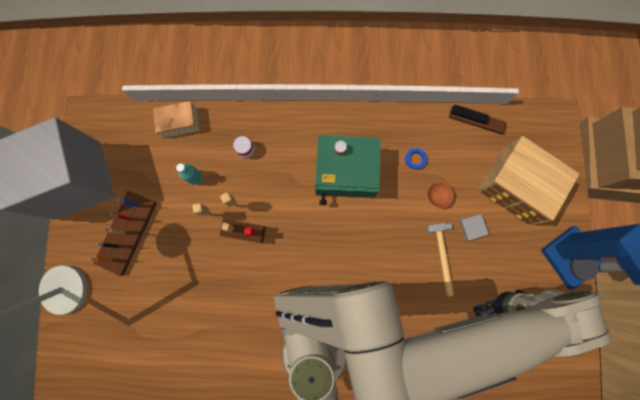

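View pics/side0.png

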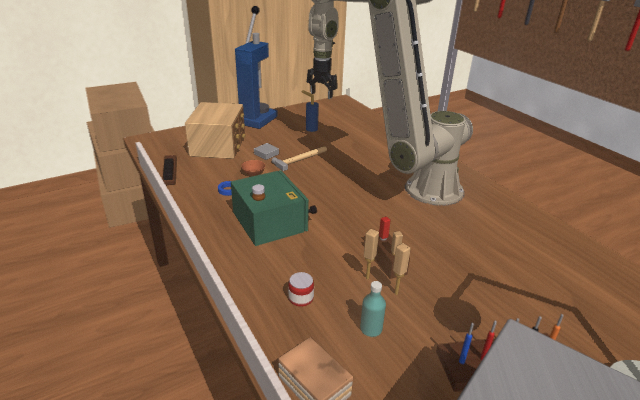

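Run:
```python
from h import *
im,d,c=load('top0');P=cloud(d,c);hsv=cv2.cvtColor(im,cv2.COLOR_RGB2HSV)
def rect(m,name):
    p=P[m][:,:2];p=p[~np.isnan(p[:,0])]
    r=cv2.minAreaRect((p*1000).astype(np.float32));print(name,len(p),r,np.median(P[m],axis=0))
    return r
v,u=np.mgrid[:400,:640]
def box(a,b,e,f): return (u>=a)&(u<b)&(v>=e)&(v<f)
Z=P[...,2]
m=box(300,400,120,215)&(abs(Z-.130)<.006); r=rect(m,'cabtop'); print(cv2.boxPoints(r))
y=box(310,345,165,190)&(hsv[...,0]>18)&(hsv[...,0]<32)&(hsv[...,1]>150)&(hsv[...,2]>110);rect(y,'yellow')
rect(box(205,280,215,250)&(abs(Z-.065)<.006),'standtop')
for n,b in dict(pale=(219,236,220,236),red=(241,258,222,240),a=(190,208,202,216),b=(220,236,190,206)).items():
    q=box(*b); zt=np.nanmax(Z[q]); rect(q&(Z>zt-.008),n);print(zt)
print(P[200,323],P[146,341],Z[165,420], P[230,150])
cv2.imwrite('pics/crop.png',cv2.resize(im[110:260,180:400],(792,540),interpolation=cv2.INTER_CUBIC)[:,:,::-1])
```

```text
cabtop 3196 ((666.4190063476562, -109.17526245117188), (220.6985321044922, 197.7451629638672), 87.50289916992188) [ 0.66102719 -0.11398242  0.13034297]
[[ 562.8325    -215.11198  ]
 [ 760.3899    -223.72751  ]
 [ 770.0055      -3.2385406]
 [ 572.4481       5.3769836]]
yellow 91 ((613.095458984375, -41.69767761230469), (41.462223052978516, 25.40097427368164), 89.9954833984375) [ 0.61295219 -0.04176319  0.1284744 ]
standtop 527 ((431.57049560546875, 265.079345703125), (147.64212036132812, 60.339942932128906), 80.93104553222656) [0.42747245 0.26339432 0.06494998]
pale 39 ((436.1602478027344, 302.07861328125), (20.824508666992188, 23.194555282592773), 0.4101266860961914) [0.4363021  0.30272079 0.14100636]
0.14583211300176457
red 32 ((423.9954833984375, 225.87237548828125), (20.247861862182617, 17.289403915405273), 1.8453034162521362) [0.42400201 0.22446703 0.14194395]
0.14753111349439596
a 68 ((494.88037109375, 394.8471374511719), (27.084924697875977, 31.315950393676758), 9.7431058883667) [0.4948755  0.3939945  0.17463042]
0.17919697456502548
b 56 ((530.4857177734375, 298.5728759765625), (28.980876922607422, 27.118968963623047), 24.83392333984375) [0.53096016 0.29628432 0.17606544]
0.18140068344876092
[ 0.54438942 -0.02531677  0.07228477] [ 0.71347381 -0.0841355   0.17415158] 0.015046808725373229 [ 0.4321677   0.62939197 -0.00284954]
```

View pics/crop.png

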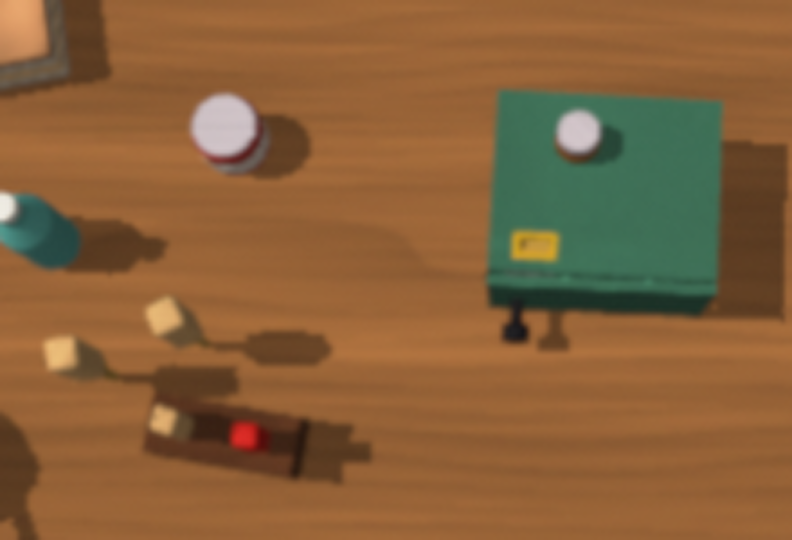

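The top view shows the cabinet (about 318–380, 136–195) with the yellow-edged slot at (328,178) and the knob at (323,200). The stand is at (243,232), with the pale pusher at (227,228) and the scriber at (249,231). The two larger look-alikes are at (198,209) and (228,199). Next I'll work out the wrist camera's offset and the moves.

```bash
cat >> h.py <<'E'
def plan(p,heading=None):
    "shift (cm, tool axes) and turn (deg about tool axes) from the present pose to TCP p, tool down, heading of tool x"
    s=env.get_state();M=rot(s['orientation']);t=None
    if heading is not None:
        a=np.radians(heading);T=np.array([[np.cos(a),np.sin(a),0],[np.sin(a),-np.cos(a),0],[0,0,-1.]])
        t=np.degrees(R.from_matrix(M.T@T).as_rotvec()).round(1)
    return rel(p).round(2),t
E
python3 - <<'E'
from h import *
c=env.get_calibration('wrist');s=env.get_state();M=rot(s['orientation'])
print(c,'\noff cm',M.T@(np.array(c['origin'])-s['tcp_pos'])*100,'\nview dir',-(M.T@rot(c['orientation'])).round(3)[:,2], (M.T@rot(c['orientation'])).round(3)[:,0])
for p in([.50,-.08,.27],[.436,.302,.25]): print(plan(p,81))
E
```

```text
{'fx': 296.92215396370426, 'fy': 296.92215396370426, 'cx': 321.6177091186733, 'cy': 199.53387409037867, 'D': array([0.00302598, 0.        , 0.        , 0.        , 0.        ]), 'origin': array([ 0.2902451 , -0.50317866,  0.3717614 ]), 'orientation': array([ 0.8165217 , -0.135854  ,  0.09328994, -0.55329287])} 
off cm [ 8.35714809e+00  6.08509668e-03 -1.63755914e+01] 
view dir [-0.325 -0.     0.946] [0.001 1.    0.   ]
(array([ 43.49, -31.54,  -6.14]), array([ -0.1,  -0.1, -59.3]))
(array([ 51.67, -69.39,  -4.07]), array([ -0.1,  -0.1, -59.3]))
```

Run:
```python
from h import *
print(plan([.60,-.125,.23],81))
```

```text
(array([ 51.12, -23.65,  -2.15]), array([ -0.1,  -0.1, -59.3]))
```

Request:
carry_out:
  steps:
    - [[0,0,-8],[5.1,-2.4,-0.5],0]
    - [[0,0,-16],[10.2,-4.7,-1],0]
    - [[0,0,-24],[15.3,-7.1,-1.5],0]
    - [[0,0,-32],[20.4,-9.5,-2],0]
    - [[0,0,-40],[25.6,-11.8,-2.2],0]
    - [[0,0,-48],[30.7,-14.2,-2.2],0]
    - [[0,0,-54],[35.8,-16.6,-2.2],0]
    - [[0,0,-59.3],[40.9,-18.9,-2.2],0]

```text
clock: 1.1
tcp_pos: [0.5236, -0.2058, 0.2305]
orientation: [-0.0, 0.759, 0.651, -0.0]
wrist_force: [0.3, -0.1, 0.7]
finger_gap: 0.0852
grip_force: 0.0
```

Run:
```python
from h import *
print(env.get_state()['tcp_pos'],plan([.60,-.125,.23],81))
```

```text
[ 0.52363857 -0.20580128  0.23050736] (array([9.15, 6.31, 0.05]), array([-0. ,  0. ,  0.2]))
```

Request:
carry_out:
  steps:
    - [[0,0,0],[3,2.1,0],0]
    - [[0,0,0],[6,4.2,0],0]
    - [[0,0,0],[9,6.3,0],0]
    - [[0,0,0],[9,6.3,0],0]
    - [[0,0,0],[9,6.3,0],0]
    - [[0,0,0],[9,6.3,0],0]
    - [[0,0,0],[9,6.3,0],0]
    - [[0,0,0],[9,6.3,0],0]

```text
clock: 2.1
tcp_pos: [0.5987, -0.1289, 0.231]
orientation: [0.0, 0.761, 0.649, 0.0]
wrist_force: [0.2, -0.7, -0.2]
finger_gap: 0.0851
grip_force: 0.0
```

Run:
```python
from h import *
print(env.get_state()['tcp_pos'])
im,d,c=snap('wrist','w1');P=cloud(d,c);hsv=cv2.cvtColor(im,cv2.COLOR_RGB2HSV)
y=(hsv[...,0]>18)&(hsv[...,0]<32)&(hsv[...,1]>150)&(hsv[...,2]>110)&(abs(P[...,2]-.13)<.01)
v,u=np.nonzero(y);print(len(u),u.min(),u.max(),v.min(),v.max(),np.nanmedian(P[y],axis=0))
p=P[y][:,:2]*1000;print(cv2.minAreaRect(p.astype(np.float32)))
a,b,e,f=u.min(),u.max(),v.min(),v.max()
np.set_printoptions(linewidth=250,precision=0,suppress=True)
print((P[e:f+1:2,a:b+1:2,2]*1000))
g=im[e-30:f+30,a-60:b+60];cv2.imwrite('pics/w1c.png',cv2.resize(im,(768,480))[:,:,::-1])
```

```text
[ 0.59874892 -0.1289491   0.23100451]
1635 303 339 63 118 [ 0.61228963 -0.04038984  0.12850122]
((612.2640380859375, -41.40287780761719), (42.237205505371094, 25.977142333984375), 87.62535858154297)
[[129. 128. 127. 128. 129. 129. 129. 128. 129. 130. 131. 128. 129. 130. 127. 127. 128. 129. 129.]
 [130. 128. 130. 129. 130. 130. 127. 131. 129. 127. 129. 130. 129. 129. 129. 130. 130. 129. 128.]
 [130. 128. 130. 130. 128. 128. 129. 130. 128. 129. 129. 128. 129. 130. 129. 130. 130. 129. 130.]
 [129. 130. 129. 129. 129. 129. 129. 128. 129. 130. 129. 129. 128. 129. 129. 130. 128. 129. 128.]
 [127. 129. 129. 129. 129. 130. 130. 130. 131. 132. 130. 129. 129. 128. 129. 129. 128.  nan 128.]
 [128. 128. 128. 129. 129. 125. 124. 122. 122. 122. 122. 123. 121. 127. 129. 130. 129. 130. 130.]
 [129. 129. 129. 128. 127. 122. 122. 123. 123. 122. 123. 123. 122. 129. 130. 130. 131. 129. 128.]
 [128. 129. 130. 130. 128. 124. 122. 122. 121. 122. 122. 123. 122. 129. 128. 129. 129. 129. 129.]
 [128. 130. 129. 129. 128. 123. 122. 122. 123. 122. 123. 122. 123. 130. 129. 130. 129. 130. 128.]
 [127. 129. 129. 13
[... 1143 characters left out ...]
9. 131. 128.]
 [129. 129. 129. 129. 129. 130. 122. 122. 123. 124. 123. 122. 123. 124. 128. 129. 130. 129. 130.]
 [129. 128. 128. 129. 130. 129. 122. 121. 124. 123. 122. 122. 122. 122. 125. 129. 130. 129. 129.]
 [129. 127. 127. 129. 129. 129. 126. 122. 123. 123. 123. 122. 122. 129. 129. 130. 130. 128. 128.]
 [128. 130. 129. 129. 128. 129. 130. 130. 129.  nan 129. 129. 129. 128. 130. 130. 130. 129. 128.]
 [127. 128. 129. 130. 129. 130. 128. 129. 129. 130. 130. 130. 130.  nan 128. 130. 129. 128. 128.]
 [128. 128. 128. 130. 130. 130. 129. 129. 130. 129. 129. 129. 129. 128. 129. 129. 129. 130. 129.]
 [129. 128. 129. 129. 129. 128. 129. 128. 129. 129. 129. 129. 128. 129. 128. 128. 128. 129. 128.]]
```

View pics/w1c.png

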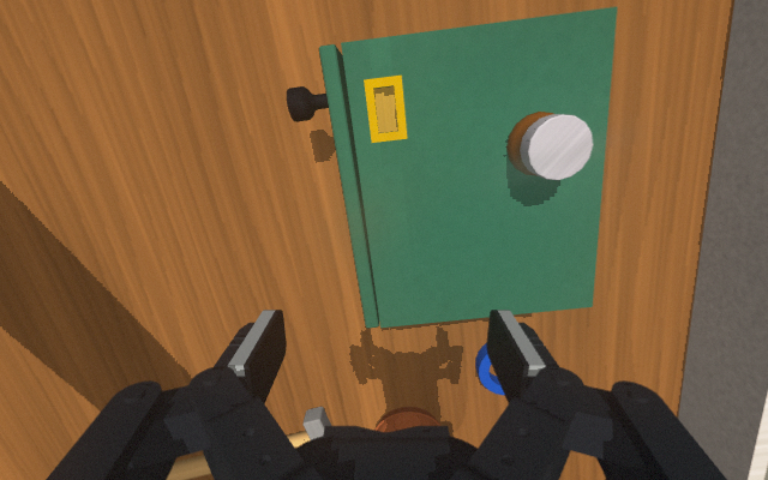

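The wrist view shows the slot centred at about (386,109) of the enlarged picture, which puts it at world (0.612,−0.041) with yaw −2.4°, in agreement with the top camera. The brass pad is visible about 6.5 mm below the top face. Next is the pusher.

Run:
```python
from h import *
print(plan([.437,.303,.21],81))
```

```text
(array([ 40.11, -22.77,   2.09]), array([ 0.,  0., -0.]))
```

Request:
carry_out:
  steps:
    - [[0,0,0],[5.2,-3,0],0]
    - [[0,0,0],[10.4,-6,0],0]
    - [[0,0,0],[15.6,-9,0],0]
    - [[0,0,0],[20.8,-12,0],0]
    - [[0,0,0],[26,-15,0.5],0]
    - [[0,0,0],[31.2,-18,1],0]
    - [[0,0,0],[36.4,-21,1.5],0]
    - [[0,0,0],[40.1,-22.8,2],0]

```text
clock: 3.15
tcp_pos: [0.4353, 0.3054, 0.211]
orientation: [0.0, 0.76, 0.65, 0.0]
wrist_force: [0.6, -0.8, -0.4]
finger_gap: 0.0853
grip_force: 0.0
```

Request:
carry_out:
  steps:
    - [[0,0,0],[0,0,0],0]
    - [[0,0,0],[0,0,0],0]
    - [[0,0,0],[0,0,0],0]
    - [[0,0,0],[0,0,0],0]
    - [[0,0,0],[0,0,0],0]
    - [[0,0,0],[0,0,0],0]
    - [[0,0,0],[0,0,0],0]
    - [[0,0,0],[0,0,0],0]

```text
clock: 4.15
tcp_pos: [0.4365, 0.3033, 0.2107]
orientation: [0.0, 0.76, 0.649, -0.0]
wrist_force: [0.7, 0.5, -1.3]
finger_gap: 0.0853
grip_force: 0.0
```

Run:
```python
from h import *
print(env.get_state()['tcp_pos'])
im,d,c=snap('wrist','w2');P=cloud(d,c);Z=P[...,2]
near=np.hypot(P[...,0]-.437,P[...,1]-.303)<.03
m=near&(Z>.134)&(Z<.15);p=P[m]
print(np.median(p,axis=0),cv2.minAreaRect((p[:,:2]*1000).astype(np.float32)))
near=np.hypot(P[...,0]-.425,P[...,1]-.225)<.03
m=near&(Z>.134)&(Z<.15);p=P[m]
if len(p):print(np.median(p,axis=0),cv2.minAreaRect((p[:,:2]*1000).astype(np.float32)))
m=abs(Z-.065)<.004;p=P[m&(np.hypot(P[...,0]-.43,P[...,1]-.265)<.1)];print(cv2.minAreaRect((p[:,:2]*1000).astype(np.float32)))
print(plan([.437,.303,.21],81))
cv2.imwrite('pics/w2c.png',cv2.resize(im,(768,480))[:,:,::-1])
```

```text
[0.43653531 0.30334036 0.2107167 ]
[0.43938671 0.30734058 0.13917424] ((439.19708251953125, 306.15411376953125), (23.616012573242188, 23.978193283081055), 72.41525268554688)
[0.42656259 0.23033061 0.13906384] ((426.20281982421875, 228.3571319580078), (23.8363037109375, 23.97344398498535), 88.06901550292969)
((432.72174072265625, 266.3167419433594), (150.37332153320312, 60.116554260253906), 81.29891967773438)
(array([-0.03,  0.05,  0.08]), array([0., 0., 0.]))
```

View pics/w2c.png

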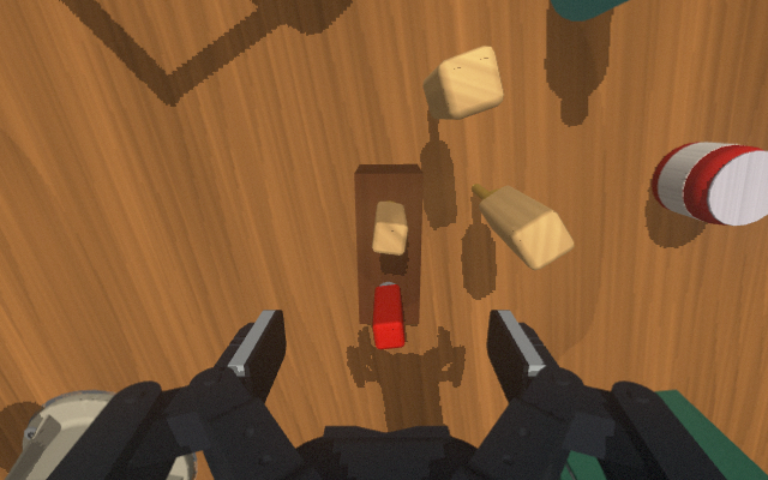

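The wrist view shows the pusher handle in the stand at (390,240) of the enlarged picture, with its flats turned about 9° from the stand. The scriber is nearest the gripper and the look-alikes are clear of the fingers. The pusher axis is at (0.439,0.306), which matches hole0 computed from the stand. Going down to grasp.

Run:
```python
from h import *
print(plan([.439,.306,.097],72.4))
```

```text
(array([ 0.3 ,  0.2 , 11.38]), array([0. , 0. , 8.6]))
```

Request:
carry_out:
  force: 60
  steps:
    - [[0,0,8.6],[0.3,0.2,2],0]
    - [[0,0,8.6],[0.3,0.2,4.5],0]
    - [[0,0,8.6],[0.3,0.2,7],0]
    - [[0,0,8.6],[0.3,0.2,9.5],0]
    - [[0,0,8.6],[0.3,0.2,11.4],0]
    - [[0,0,8.6],[0.3,0.2,11.4],0]
    - [[0,0,8.6],[0.3,0.2,11.4],0]
    - [[0,0,8.6],[0.3,0.2,11.4],100]

```text
clock: 5.2
tcp_pos: [0.4398, 0.3064, 0.0979]
orientation: [0.0, 0.807, 0.591, 0.001]
wrist_force: [0.4, 0.3, 0.8]
finger_gap: 0.0695
grip_force: 0.0
```

Request:
carry_out:
  force: 60
  steps:
    - [[0,0,0],[0,0,0],255]
    - [[0,0,0],[0,0,0],255]
    - [[0,0,0],[0,0,0],255]
    - [[0,0,0],[0,0,0],255]
    - [[0,0,0],[0,0,0],255]
    - [[0,0,0],[0,0,0],255]
    - [[0,0,0],[0,0,0],255]
    - [[0,0,0],[0,0,0],255]

```text
clock: 6.2
tcp_pos: [0.4394, 0.3061, 0.0972]
orientation: [0.0, 0.807, 0.591, 0.001]
wrist_force: [1.0, -0.3, 5.5]
finger_gap: 0.0228
grip_force: 59.4
```

Run:
```python
from h import *
print(plan([.6125,-.0414,.247],72.4))
```

```text
(array([-27.89,  27.02, -14.97]), array([ 0., -0.,  0.]))
```

Request:
carry_out:
  steps:
    - [[0,0,0],[0,0,-1.5],255]
    - [[0,0,0],[0,0,-4],255]
    - [[0,0,0],[0,0,-7],255]
    - [[0,0,0],[0,0,-11],255]
    - [[0,0,0],[0,0,-15],255]
    - [[0,0,0],[-3.5,3.4,-15],255]
    - [[0,0,0],[-7,6.8,-15],255]
    - [[0,0,0],[-10.5,10.2,-15],255]

```text
clock: 7.2
tcp_pos: [0.5046, 0.1739, 0.2472]
orientation: [-0.0, 0.807, 0.591, -0.0]
wrist_force: [1.0, -0.2, -1.5]
finger_gap: 0.023
grip_force: 58.9
```

Request:
carry_out:
  steps:
    - [[0,0,0],[-3.5,3.4,0],255]
    - [[0,0,0],[-7,6.8,0],255]
    - [[0,0,0],[-10.5,10.2,0],255]
    - [[0,0,0],[-14,13.5,0],255]
    - [[0,0,0],[-16.5,16,0],255]
    - [[0,0,0],[-17.4,16.8,0],255]
    - [[0,0,0],[-17.4,16.8,0],255]
    - [[0,0,0],[-17.4,16.8,0],255]

```text
clock: 8.2
tcp_pos: [0.6114, -0.0404, 0.247]
orientation: [-0.0, 0.807, 0.591, -0.0]
wrist_force: [0.4, 0.8, -1.0]
finger_gap: 0.023
grip_force: 59.0
```

Run:
```python
from h import *
s=env.get_state();print(s['tcp_pos'],s['wrist_force'],s['finger_gap'])
im,d,c=snap('wrist','w3');P=cloud(d,c);Z=P[...,2];hsv=cv2.cvtColor(im,cv2.COLOR_RGB2HSV)
y=(hsv[...,0]>18)&(hsv[...,0]<32)&(hsv[...,1]>150)&(hsv[...,2]>110)&(abs(Z-.13)<.006)
p=P[y];print(len(p),cv2.minAreaRect((p[:,:2]*1000).astype(np.float32)))
t=s['tcp_pos'];q=np.hypot(P[...,0]-t[0],P[...,1]-t[1])<.02
for a in np.arange(.145,.235,.006):
    m=q&(Z>a)&(Z<a+.006)
    if m.sum()>3: print(round(a,3),m.sum(),np.nanmean(P[m],axis=0)-t, np.ptp(np.nonzero(m)[1])+1)
cv2.imwrite('pics/w3c.png',cv2.resize(im[100:300,200:440],(720,600),interpolation=cv2.INTER_CUBIC)[:,:,::-1])
print(plan([.6123,-.0414,.247]))
```

```text
[ 0.61140798 -0.04038422  0.24696489] [ 0.44771311  0.77918135 -0.98092678] 0.02296560442128149
590 ((612.268798828125, -41.345703125), (42.37251281738281, 25.91022300720215), 87.4964599609375)
0.151 7 [ 0.00091565  0.00231436 -0.09100432] 9
0.157 19 [ 0.00084713  0.00268415 -0.08678959] 9
0.163 18 [ 0.00089695  0.00267925 -0.08079301] 9
0.169 20 [ 0.00089511  0.00279846 -0.07491897] 9
0.175 20 [ 0.00101437  0.00276519 -0.06894071] 9
0.181 24 [ 0.00091563  0.00283322 -0.06262004] 9
0.187 16 [ 0.00097145  0.00289469 -0.05718696] 9
0.193 4 [ 0.00098883  0.00358391 -0.05337164] 5
0.211 38 [ 0.00296718  0.00945054 -0.03176057] 21
0.217 24 [ 0.00285902  0.01000534 -0.02801034] 14
0.223 99 [ 0.0030741   0.01090747 -0.02049014] 36
0.229 117 [ 0.00363246  0.01076184 -0.01495599] 37
(array([-0.08,  0.12,  0.01]), None)
```

View pics/w3c.png

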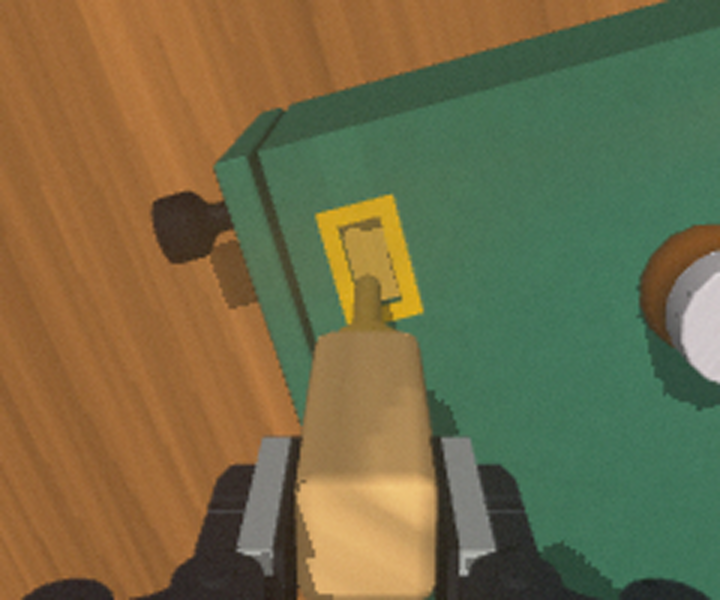

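The crop shows the rod tip over the slot, vertical in the grip. It needs to move about 1 mm, and the tip is 92 mm below the TCP. Descending to just above the top face.

Request:
carry_out:
  steps:
    - [[0,0,0],[-0.03,0.05,0.5],255]
    - [[0,0,0],[-0.03,0.05,1.0],255]
    - [[0,0,0],[-0.03,0.05,1.5],255]
    - [[0,0,0],[-0.03,0.05,1.9],255]
    - [[0,0,0],[-0.03,0.05,2.1],255]
    - [[0,0,0],[-0.03,0.05,2.1],255]
    - [[0,0,0],[-0.03,0.05,2.1],255]
    - [[0,0,0],[-0.03,0.05,2.1],255]

```text
clock: 9.25
tcp_pos: [0.6125, -0.0421, 0.226]
orientation: [0.0, 0.807, 0.591, 0.0]
wrist_force: [-0.3, -0.2, -1.7]
finger_gap: 0.0229
grip_force: 59.0
```

Run:
```python
from h import *
s=env.get_state();print(s['tcp_pos'],s['wrist_force'],plan([.6123,-.0414,.2155]))
```

```text
[ 0.61252897 -0.04209451  0.22600051] [-0.32512433 -0.20325134 -1.66757794] (array([ 0.06, -0.04,  1.05]), None)
```

Request:
carry_out:
  steps:
    - [[0,0,0],[0.03,-0.02,0.1],255]
    - [[0,0,0],[0.03,-0.02,0.2],255]
    - [[0,0,0],[0.03,-0.02,0.3],255]
    - [[0,0,0],[0.03,-0.02,0.4],255]
    - [[0,0,0],[0.03,-0.02,0.5],255]
    - [[0,0,0],[0.03,-0.02,0.6],255]
    - [[0,0,0],[0.03,-0.02,0.7],255]
    - [[0,0,0],[0.03,-0.02,0.7],255]

```text
clock: 10.25
tcp_pos: [0.6122, -0.0417, 0.2187]
orientation: [-0.0, 0.807, 0.591, -0.0]
wrist_force: [-0.1, 0.3, -1.1]
finger_gap: 0.0229
grip_force: 59.0
```

Request:
carry_out:
  steps:
    - [[0,0,0],[0,0,0.05],255]
    - [[0,0,0],[0,0,0.1],255]
    - [[0,0,0],[0,0,0.15],255]
    - [[0,0,0],[0,0,0.2],255]
    - [[0,0,0],[0,0,0.25],255]
    - [[0,0,0],[0,0,0.3],255]
    - [[0,0,0],[0,0,0.35],255]
    - [[0,0,0],[0,0,0.35],255]

```text
clock: 11.25
tcp_pos: [0.6124, -0.0417, 0.2159]
orientation: [0.0, 0.807, 0.591, 0.0]
wrist_force: [-0.8, -0.0, 4.3]
finger_gap: 0.0228
grip_force: 59.7
```

Request:
carry_out:
  steps:
    - [[0,0,0],[0,0,0.05],255]
    - [[0,0,0],[0,0,0.1],255]
    - [[0,0,0],[0,0,0.15],255]
    - [[0,0,0],[0,0,0.2],255]
    - [[0,0,0],[0,0,0.25],255]
    - [[0,0,0],[0,0,0.3],255]
    - [[0,0,0],[0,0,0.35],255]
    - [[0,0,0],[0,0,0.4],255]

```text
clock: 12.25
tcp_pos: [0.6125, -0.0417, 0.212]
orientation: [0.0, 0.807, 0.591, 0.0]
wrist_force: [-2.4, -0.2, 6.3]
finger_gap: 0.023
grip_force: 60.0
```

Request:
carry_out:
  steps:
    - [[0,0,0],[0,0,0.03],255]
    - [[0,0,0],[0,0,0.06],255]
    - [[0,0,0],[0,0,0.09],255]
    - [[0,0,0],[0,0,0.12],255]
    - [[0,0,0],[0,0,0.14],255]
    - [[0,0,0],[0,0,0.16],255]
    - [[0,0,0],[0,0,0.16],255]
    - [[0,0,0],[0,0,0.16],255]

```text
clock: 13.25
tcp_pos: [0.6124, -0.0417, 0.2106]
orientation: [0.0, 0.807, 0.591, 0.0]
wrist_force: [-1.4, 1.1, 7.5]
finger_gap: 0.0225
grip_force: 60.1
```

Request:
carry_out:
  steps:
    - [[0,0,0],[0,0,0.03],255]
    - [[0,0,0],[0,0,0.06],255]
    - [[0,0,0],[0,0,0.09],255]
    - [[0,0,0],[0,0,0.12],255]
    - [[0,0,0],[0,0,0.12],255]
    - [[0,0,0],[0,0,0.12],255]
    - [[0,0,0],[0,0,0.12],255]
    - [[0,0,0],[0,0,0.12],255]

```text
clock: 14.25
tcp_pos: [0.6124, -0.0417, 0.2092]
orientation: [0.0, 0.807, 0.591, 0.0]
wrist_force: [-1.2, 0.7, 6.4]
finger_gap: 0.0225
grip_force: 60.0
```

```bash
cat > door.py <<'E'
from h import *
im,d,c=snap('top','door%d'%int(env.get_state()['clock']*100));P=cloud(d,c)
# door top edge strip in front of cabinet
m=(P[...,0]>.30)&(P[...,0]<.562)&(P[...,1]>-.26)&(P[...,1]<.02)&(abs(P[...,2]-.128)<.008)
p=P[m];print(len(p))
if len(p)>6:
    r=cv2.fitLine(p[:,:2].astype(np.float32),cv2.DIST_HUBER,0,.01,.01).ravel();print(r,p[:,0].min(),p[p[:,0].argmin()])
E
python3 door.py
```

```text
99
[ 0.19442458 -0.98091745  0.5523315  -0.133956  ] 0.5390386791442319 [ 0.53903868 -0.09034007  0.13117821]
```

The door line now reads about 0.24 rad, so it is ajar. I'll retract and check the gap from above.

```bash
cat >> h.py <<'E'
H=np.array([.568,-.2147])
def dp(th,s,x,z):
    a=np.radians(87.6)+th;e=np.array([np.cos(a),np.sin(a)]);n=np.array([np.sin(a),-np.cos(a)])
    return np.r_[H+s*e+x*n,z]
E
python3 - <<'E'
from h import *
print(plan([.6124,-.0417,.25]),dp(.237,.207,.03,0),plan(dp(.237,.207,.03,.25)))
E
```

```text
(array([-0.  ,  0.  , -4.08]), None) [ 0.55729834 -0.00581133  0.        ] (array([ 1.75, -6.34, -4.09]), None)
```

Request:
carry_out:
  steps:
    - [[0,0,0],[0,0,-0.6],255]
    - [[0,0,0],[0,0,-1.6],255]
    - [[0,0,0],[0,0,-2.8],255]
    - [[0,0,0],[0,0,-4.1],255]
    - [[0,0,0],[0.5,-2,-4.1],255]
    - [[0,0,0],[1.2,-4.2,-4.1],255]
    - [[0,0,0],[1.8,-6.3,-4.1],255]
    - [[0,0,0],[1.8,-6.3,-4.1],255]

```text
clock: 15.3
tcp_pos: [0.557, -0.0048, 0.2505]
orientation: [0.0, 0.807, 0.591, 0.0]
wrist_force: [0.3, -0.2, -1.3]
finger_gap: 0.0229
grip_force: 59.3
```

```bash
python3 door.py
python3 - <<'E'
from h import *
s=env.get_state();print(s['tcp_pos'],s['wrist_force'])
im,d,c=snap('wrist','w4');P=cloud(d,c)
m=(P[...,0]<.57)&(P[...,0]>.45)&(P[...,1]>-.22)&(P[...,1]<.03)&(abs(P[...,2]-.13)<.005);p=P[m]
print(len(p),cv2.minAreaRect((p[:,:2]*1000).astype(np.float32)),p[p[:,1].argmax()])
cv2.imwrite('pics/w4c.png',cv2.resize(im,(768,480))[:,:,::-1])
E
```

```text
156
[ 0.20476763 -0.9788106   0.5470909  -0.10936677] 0.5275399806729322 [ 0.52753998 -0.04612357  0.13454814]
[ 0.55791902 -0.00533731  0.25034084] [-0.04898481  0.39731681 -0.57104416]
372 ((528.20068359375, -17.4752254486084), (12.499018669128418, 38.896202087402344), 12.612480163574219) [0.52791922 0.00239081 0.12697033]
```

View pics/w4c.png

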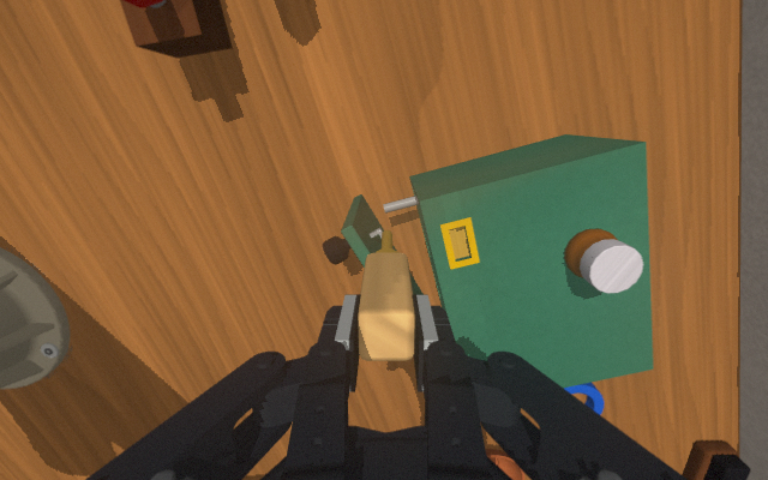

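The wrist view shows the door ajar (free edge at (355,230)) and a steel plunger sticking out of the cabinet front at (400,204). I'll find where the plunger is before lowering the rod.

Run:
```python
from h import *
im,d,c=load('w4');P=cloud(d,c)
s=P[int(190/1.2):int(214/1.2),int(380/1.2):int(420/1.2)]
print(P[int(207/1.2),int(386/1.2)],P[int(205/1.2),int(400/1.2)],P[int(203/1.2),int(410/1.2)])
print(dp(.255,.207,.03,0),plan(dp(.255,.207,.03,.195)))
for t in (.255,.4,.6,.8,1,1.2,1.4,1.5): print(t,(dp(t,.205,.016,.192)-dp(.255,.207,.03,.192)).round(3),plan(dp(t,.205,.016,.192))[0])
```

```text
[ 0.55516187 -0.01130204  0.04324266] [ 0.57056035 -0.0134387   0.04318112] [ 0.58066714 -0.01533664  0.04288598]
[ 0.55354028 -0.00603779  0.        ] (array([-0.18, -0.46,  5.51]), None)
0.255 [-0.013 -0.005  0.   ] [-1.05 -1.57  5.81]
0.4 [-0.042 -0.011  0.   ] [-2.52 -4.17  5.8 ]
0.6 [-0.081 -0.026  0.   ] [-5.12 -7.34  5.8 ]
0.8 [-0.115 -0.049  0.   ] [-8.31 -9.93  5.8 ]
1 [-0.144 -0.078  0.   ] [-11.94 -11.84   5.79]
1.2 [-0.167 -0.112  0.   ] [-15.88 -12.99   5.79]
1.4 [-0.183 -0.15   0.   ] [-19.97 -13.33   5.79]
1.5 [-0.187 -0.17   0.   ] [-22.02 -13.2    5.79]
```

Request:
carry_out:
  steps:
    - [[0,0,0],[-0.1,-0.4,1],255]
    - [[0,0,0],[-0.2,-0.5,2.5],255]
    - [[0,0,0],[-0.2,-0.5,4],255]
    - [[0,0,0],[-0.2,-0.5,5.3],255]
    - [[0,0,0],[-0.2,-0.5,5.8],255]
    - [[0,0,0],[-0.2,-0.5,5.8],255]
    - [[0,0,0],[-0.6,-1,5.8],255]
    - [[0,0,0],[-1,-1.6,5.8],255]

```text
clock: 16.4
tcp_pos: [0.5393, -0.0103, 0.192]
orientation: [0.0, 0.807, 0.591, 0.0]
wrist_force: [-1.1, -0.7, -2.0]
finger_gap: 0.0231
grip_force: 59.2
```

Request:
carry_out:
  steps:
    - [[0,0,0],[-0.4,-0.7,0],255]
    - [[0,0,0],[-0.8,-1.4,0],255]
    - [[0,0,0],[-1.2,-2.1,0],255]
    - [[0,0,0],[-1.6,-2.7,0],255]
    - [[0,0,0],[-2.1,-3.3,0],255]
    - [[0,0,0],[-2.6,-4,0],255]
    - [[0,0,0],[-3.3,-4.8,0],255]
    - [[0,0,0],[-4.1,-5.7,0],255]

```text
clock: 17.4
tcp_pos: [0.4721, -0.0324, 0.1915]
orientation: [0.0, 0.807, 0.591, -0.0]
wrist_force: [1.0, 0.1, -2.0]
finger_gap: 0.0228
grip_force: 59.3
```

Request:
carry_out:
  steps:
    - [[0,0,0],[-0.8,-0.7,0],255]
    - [[0,0,0],[-1.6,-1.4,0],255]
    - [[0,0,0],[-2.4,-2.0,0],255]
    - [[0,0,0],[-3.2,-2.6,0],255]
    - [[0,0,0],[-4.1,-3.1,0],255]
    - [[0,0,0],[-5,-3.6,0],255]
    - [[0,0,0],[-5.9,-4.1,0],255]
    - [[0,0,0],[-6.8,-4.5,0],255]

```text
clock: 18.4
tcp_pos: [0.4088, -0.0837, 0.1915]
orientation: [0.0, 0.807, 0.591, 0.0]
wrist_force: [1.5, -1.4, -1.8]
finger_gap: 0.0228
grip_force: 59.4
```

Request:
carry_out:
  steps:
    - [[0,0,0],[-1.3,-0.4,0],255]
    - [[0,0,0],[-2.6,-0.8,0],255]
    - [[0,0,0],[-4,-1.2,0],255]
    - [[0,0,0],[-5.4,-1.4,0],255]
    - [[0,0,0],[-6.8,-1.5,0],255]
    - [[0,0,0],[-8.1,-1.5,0],255]
    - [[0,0,0],[-9.3,-1.5,0],255]
    - [[0,0,0],[-10.1,-1.4,0],255]

```text
clock: 19.4
tcp_pos: [0.3651, -0.1761, 0.1914]
orientation: [-0.0, 0.807, 0.59, -0.0]
wrist_force: [-0.3, 0.7, -1.3]
finger_gap: 0.0229
grip_force: 59.3
```

```bash
sed -i 's/.562)/.54)/' door.py; python3 door.py; python3 -c "
from h import *
print(env.get_state()['tcp_pos'],plan([.44,-.12,.25]),plan([.4388,.3058,.25],72.4))"
```

```text
115
[ 0.99081796 -0.13520263  0.48776484 -0.19937539] 0.4279062116534092 [ 0.42790621 -0.18851322  0.13115456]
[ 0.36527173 -0.17675674  0.19146173] (array([ 7.67,  5.4 , -5.86]), None) (array([48.21, -7.62, -5.9 ]), array([ 0.,  0., -0.]))
```

Door at about 1.48 rad. Backing off, rising, and travelling to the stand.

Request:
carry_out:
  steps:
    - [[0,0,0],[1.5,-0.2,0],255]
    - [[0,0,0],[4,-0.5,-1.5],255]
    - [[0,0,0],[7.5,-1,-4],255]
    - [[0,0,0],[12,-1.8,-6.5],255]
    - [[0,0,0],[17,-2.6,-6.5],255]
    - [[0,0,0],[22.5,-3.5,-6.5],255]
    - [[0,0,0],[28,-4.4,-6.5],255]
    - [[0,0,0],[33,-5.2,-6.5],255]

```text
clock: 20.45
tcp_pos: [0.4147, 0.1581, 0.2566]
orientation: [0.0, 0.806, 0.591, 0.0]
wrist_force: [0.8, -0.7, -1.0]
finger_gap: 0.0229
grip_force: 59.4
```

Request:
carry_out:
  steps:
    - [[0,0,0],[5,-0.8,0],255]
    - [[0,0,0],[10,-1.6,0],255]
    - [[0,0,0],[13.5,-2.2,0],255]
    - [[0,0,0],[15.2,-2.4,0],255]
    - [[0,0,0],[15.2,-2.4,0],255]
    - [[0,0,0],[15.2,-2.4,0],255]
    - [[0,0,0],[15.2,-2.4,0],255]
    - [[0,0,0],[15.2,-2.4,0],255]

```text
clock: 21.45
tcp_pos: [0.4388, 0.3063, 0.2568]
orientation: [0.0, 0.807, 0.59, 0.0]
wrist_force: [0.5, 0.3, -1.4]
finger_gap: 0.0226
grip_force: 59.4
```

Run:
```python
from h import *
s=env.get_state();t=s['tcp_pos'];print(t,s['wrist_force'])
im,d,c=snap('wrist','w5');P=cloud(d,c);Z=P[...,2]
p=P[(abs(Z-.065)<.004)&(np.hypot(P[...,0]-.43,P[...,1]-.265)<.1)];print(cv2.minAreaRect((p[:,:2]*1000).astype(np.float32)))
m=(np.hypot(P[...,0]-.4388,P[...,1]-.3058)<.015)&(Z<.058);print('hole',m.sum(),np.mean(P[m],axis=0))
q=np.hypot(P[...,0]-t[0],P[...,1]-t[1])<.02
for a in (.163,.175,.187):
    m=q&(Z>a)&(Z<a+.012)
    if m.sum():print(a,np.nanmean(P[m],axis=0)-t)
print(plan([.4391,.306,.105],72.4))
cv2.imwrite('pics/w5c.png',cv2.resize(im[100:300,200:440],(720,600),interpolation=cv2.INTER_CUBIC)[:,:,::-1])
```

```text
[0.43877837 0.30632145 0.25676141] [ 0.53330992  0.34711841 -1.38303963]
((432.73828125, 266.8412170410156), (149.25009155273438, 60.074012756347656), 81.24406433105469)
hole 116 [0.43678684 0.29971983 0.03112682]
0.163 [ 0.00109898  0.0024471  -0.08711928]
0.175 [ 0.00087344  0.00274605 -0.07557663]
0.187 [ 0.00100795  0.00274381 -0.06354531]
(array([-0.03,  0.04, 15.17]), array([ 0. , -0. , -0.1]))
```

View pics/w5c.png

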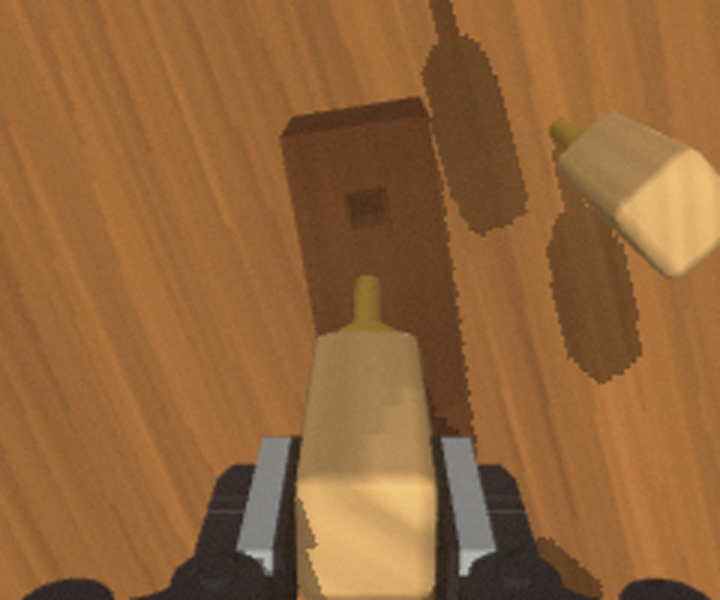

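The crop shows the rod in line with the empty hole at (366,207), within about 1 mm, so I'm lowering it.

Request:
carry_out:
  steps:
    - [[0,0,0],[0,0,2.5],255]
    - [[0,0,0],[0,0,5.5],255]
    - [[0,0,0],[0,0,8],255]
    - [[0,0,0],[0,0,9],255]
    - [[0,0,0],[0,0,9.7],255]
    - [[0,0,0],[0,0,10.2],255]
    - [[0,0,0],[0,0,10.7],255]
    - [[0,0,0],[0,0,11.2],255]

```text
clock: 22.5
tcp_pos: [0.4389, 0.3073, 0.1446]
orientation: [0.0, 0.807, 0.591, 0.0]
wrist_force: [-0.3, -0.6, -0.9]
finger_gap: 0.023
grip_force: 59.3
```

Request:
carry_out:
  steps:
    - [[0,0,0],[0,0,0.8],255]
    - [[0,0,0],[0,0,1.6],255]
    - [[0,0,0],[0,0,2.4],255]
    - [[0,0,0],[0,0,3.1],255]
    - [[0,0,0],[0,0,3.7],255]
    - [[0,0,0],[0,0,4.1],255]
    - [[0,0,0],[0,0,4.4],255]
    - [[0,0,0],[0,0,4.4],255]

```text
clock: 23.5
tcp_pos: [0.4386, 0.3071, 0.1003]
orientation: [0.0, 0.807, 0.591, -0.0]
wrist_force: [-1.4, 0.2, -1.9]
finger_gap: 0.0227
grip_force: 59.3
```

Request:
carry_out:
  steps:
    - [[0,0,0],[0,0,0.1],255]
    - [[0,0,0],[0,0,0.2],255]
    - [[0,0,0],[0,0,0.25],255]
    - [[0,0,0],[0,0,0.3],255]
    - [[0,0,0],[0,0,0.3],255]
    - [[0,0,0],[0,0,0.3],255]
    - [[0,0,0],[0,0,0.3],200]
    - [[0,0,0],[0,0,0.3],100]

```text
clock: 24.5
tcp_pos: [0.4388, 0.3072, 0.0976]
orientation: [0.0, 0.807, 0.591, 0.0]
wrist_force: [-1.0, -0.6, 0.7]
finger_gap: 0.0399
grip_force: 0.0
```

Request:
carry_out:
  steps:
    - [[0,0,0],[0,0,0],0]
    - [[0,0,0],[0,0,0],0]
    - [[0,0,0],[0,0,0],0]
    - [[0,0,0],[0,0,0],0]
    - [[0,0,0],[0,0,-1.5],0]
    - [[0,0,0],[0,0,-4.5],0]
    - [[0,0,0],[0,0,-8.5],0]
    - [[0,0,0],[0,0,-12.5],0]

```text
clock: 25.5
tcp_pos: [0.4386, 0.3071, 0.2247]
orientation: [0.0, 0.807, 0.591, 0.0]
wrist_force: [0.3, 1.1, 0.5]
finger_gap: 0.0855
grip_force: 0.0
```

```bash
python3 door.py
python3 - <<'E'
from h import *
s=env.get_state();print(s['tcp_pos'],s['finger_gap'])
im,d,c=snap('wrist','w6');P=cloud(d,c);Z=P[...,2]
p=P[(np.hypot(P[...,0]-.4388,P[...,1]-.306)<.03)&(Z>.13)&(Z<.17)];print(np.median(p,axis=0),cv2.minAreaRect((p[:,:2]*1000).astype(np.float32)))
cv2.imwrite('pics/w6c.png',cv2.resize(im,(640,400))[:,:,::-1])
E
```

```text
212
[ 0.99537766 -0.09603799  0.4431122  -0.19642134] 0.347934171989127 [ 0.34793417 -0.18521166  0.12787282]
[0.44083284 0.30827365 0.23056368] 0.08529045964189075
[0.43927625 0.30876865 0.13908442] ((438.7919616699219, 307.0772705078125), (24.059261322021484, 23.15778923034668), 72.69156646728516)
```

View pics/w6c.png

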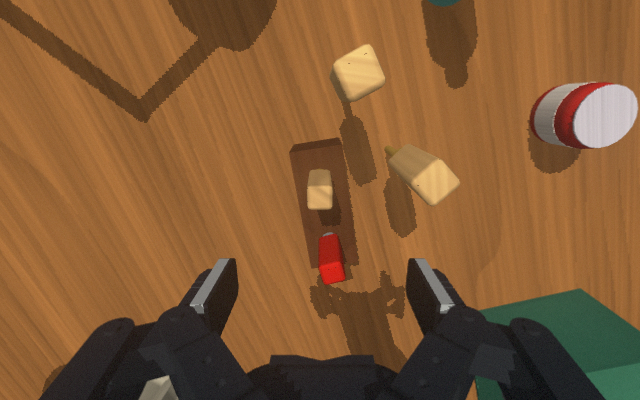

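The last view shows the pusher upright in its hole at (320,188), at its original height. The gripper is clear and the door is at about 1.5 rad.

```bash
python3 -c "
from workcell import env
print(env.hand_in())"
```

```text
the job is handed in; nothing more can be done
None
```

The job is done and handed in, with no verdict returned: the catch was pressed at about 8–9 N until the door jumped ajar, the door now stands open about 1.5 rad, and the pusher is back upright and fully home in its original hole.

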